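Fit the gauge rod of a frost-heave cell and hold it on the specimen

ROBOT

A 6-joint arm with a two-finger parallel gripper is mounted at the origin on a cart in front of the work surface, level with it; the furniture and walls round the work are solid. World frame = base frame: x ahead of the robot, y to its left, z up, the work surface at z = 0. Lengths are in mm, angles in rad, forces in N, time in s.
With the tool pointing down it reaches from about 350 to 875 mm from the base axis. Payload 4.2 kg.
Tool frame: the origin (TCP) lies between the finger pads; the fingertips stand 25 mm ahead of it and the grasp point (between the pads) lies 6 mm ahead of it; z points along the fingers, y is the line along which they close (so a half turn about z gives the same grasp; the last joint's range is limited). The gripper opens to 85 mm and grips with 20 to 120 N. Pads are 22 mm wide; open, the fingers measure 114 mm over their backs; the gripper's body (76 mm by 85 mm) begins 54 mm behind the grasp point. The pads swing forward as they close: fully open they stand 13 mm farther back than shut.
Start: joints at [-0.924, 0.385, 0.008, 0, -1.194, -0.259], TCP at [236.359, -578.562, 256.312] pointing down, gripper open.
Joint ranges: [-3.14, 3.14], [-1.21, 2.06], [-1.07, 1.41], [-3.16, 2.05], [-2.99, -0.16], [-3.1, 3.1]. Speed limits (rad/s): [2.79, 2.79, 3.14, 3.14, 3.14, 3.14].

INTERFACE

Orientations are given as a unit quaternion [x, y, z, w].
In Python, from bench import arm gives the robot as it stands.
- The arm moves only by the shell command python3 -m pendant 'ROWS'. ROWS is JSON, a list of rows, each a list of 7 numbers: the shift along the tool's x, y, z in m, then the turn, a rotation vector about the tool's x, y, z in degrees, then the finger opening in m, from 0 to 0.0854. In form: [[x, y, z, wx, wy, wz, fingers], ...]. A call has 1 to 12 rows; each row shifts and turns the commanded pose from where the row before left it, along the tool's axes as they then stand; what a row does not reach is not made up. A row lasts 1/10 s, in which the tool goes at most 50 mm and 8.59 degrees, less where a joint would pass 70% of its speed; a pose out of reach is approached as far as the arm can. A call is refused whole if a number of a shift passes 0.05 or a number of a turn 8.59, either way. A call with a gripper value outside its range is refused whole. The fingers move at their own pace and stop on an object; the grip force is fixed at half the most. Time passes only in rows, so rows that do not move let the fingers close. It gives the time, the measured TCP pose, the force, the opening and the grip force at its end, in the units of the state.
- arm.read_state(): the state, without advancing time (a new reading comes with each control period).
- arm.get_image(name): name is "scene" or "side" or "wrist"; returns a dict with "image" (420x560x3 uint8, red, green, blue), "fx", "fy", "cx", "cy" (pixels), "xyz" and "rotation" of the camera in the world. Camera axes: x right, y down, z forward; pixel columns grow to the right and rows downward; lengths in mm; the calibration is good to about 2 mm. A picture is of the moment at which its call begins. There is no depth.
- arm.job_done(): hands the job in; it is judged then, once.
The state is a dict: "clock": time; "joints": joint angles; "joint_vel": joint speeds; "joint_efforts": joint torques, N m; "position": TCP position; "ee_rot": TCP orientation; "contact_force": force on the tool from outside, world axes, zero at the start; "wrist_torque": the same for the moment, N m; "gripper_width": finger opening in mm; "grasp_force": force on a finger pad.
Only numpy, scipy, OpenCV 4.12 (cv2) and the standard library are available. Lean on these libraries where they do the work, as an engineer would, in place of code of your own. Each camera call takes 0.05 s, during which the arm holds its last target. There are 200 camera calls.

TASK

Take the blue-headed gauge rod out of the white rack, thread it from above through the upper and then the lower brass bushing of the guide bridge, and lower it gently until you feel its sprung foot land on the specimen cap hidden inside the white cell. Finish holding it there: keep your grip on the rod's head and keep pressing down lightly, so that the foot stays on the cap while a colleague takes the reading. Never drop the rod or ram it down, for the specimen is brittle, and leave the black-headed rod and the other things on the bench where they are.

Things in the scene. Friction and masses are not known exactly. Their poses are not given: they have to be found in the camera images.
- gauge_rod: The gauge rod: loose, 0.11 to 0.19 kg, upright in the rack, 175 mm long. Origin at the centre of its lowest end, z up along the rod: sprung brass foot, 9 mm across, at z = 0 to 10 mm; steel shank, 12 mm across (lowest 3 mm tapered to 8 mm), at 10 to 135 mm; fluted blue head, 18 mm across, at 135 to 175 mm.
- rod_end (a point): The lower end of the gauge rod's steel shank, on its axis, 10 mm above the tip of the sprung foot. The foot starts to slide up into the shank at a push of 3 N and is fully in (8 mm of travel, then a hard stop) at 9.5 N.
- rod_head (a point): The middle of the blue head, on the rod's axis, 155 mm above the tip of the foot: the place to grip.
- spare_rod: A similar rod with a black head, 160 mm long and without a foot, upright in the same rack: not to be used. Origin at the centre of its lower end.
- rack: The fixed rod rack: a white block 160 x 52 x 50 mm on an aluminium foot plate 180 x 60 x 6 mm; origin at the centre of its underside, x along the block. Three blind holes, 14.5 mm across and 40 mm deep, open upward at x = -50, 0 and +50 mm. The two rods stand in the outer holes, either way round; the middle one is empty.
- stand: The fixed test stand: aluminium base plate 120 x 244 x 10 mm (y = -156 to +88 mm), steel posts at y = -66 and +66 mm, and two dark cross-bars 34 x 156 x 14 mm between them, one above the other, each with a brass bushing at its middle on the stand's upright z axis. Nothing of it is higher than 149 mm. Origin at its underside, below the bushings.
- upper_bush (a point): Centre of the upper bushing's mouth, 144 mm above the bench. The bore is 14 mm across and 20 mm long, running down from here; its mouth is countersunk to 22 mm across over the top 4.5 mm.
- lower_bush (a point): Centre of the lower bushing's mouth, 60 mm straight below that of the upper one (84 mm above the bench); same bore and countersink, so its lower end is 64 mm above the bench.
- cell: The round white cell, 72 mm across, its steel liner 44 mm inside, open at the top, on the base plate straight below the bushings; part of the stand. Origin at its underside, 10 mm above the bench. Inside lies the specimen's flat alloy cap, fixed, at an unknown height: 25 to 43 mm above the bench.
- cell_rim (a point): Centre of the cell's upper rim, 55.5 mm above the bench, 8.5 mm below the lower end of the lower bushing.
- core_short: A short grey core sample, 38 mm across, 32 mm tall, standing on the stand's base plate beside the bridge: leave it. Origin under its centre.
- core_tall: A taller grey core sample, 38 mm across, 52 mm tall: leave it. Origin under its centre.
- vial_black: A glass vial with a black cap, 25 mm across, 57 mm tall, standing beside the rack: leave it. Origin under its centre.
- vial_white: A glass vial with a white cap, 25 mm across, 57 mm tall, to the right at the back: leave it. Origin under its centre.
- timer: A small white countdown timer, 54 x 54 x 19 mm: leave it. Origin under its centre.
- caliper: A digital caliper lying flat, 225 x 72 x 15 mm: leave it. Origin under its centre.
- tripod_lens (a point): Front end of the big lens of the camera on the fixed tripod at the back, the part of it that stands out farthest toward the robot at the height of the wrist; two smaller cameras sit 0.15 to 0.2 m either side of it, 40 to 70 mm farther back. An obstacle: pass well in front of it (nearer the robot) when moving between rack and stand.

How it is judged (in metres and radians):
On the way, in this order (a step that is already met when the one before it is completed fails the run):
1. the gauge rod is lifted clear of the rack, in the grip (height (world z) of rod_end above 0.07 m and contact force between the fingers and gauge_rod above 2 N), for 0.1 s.
2. the shank's end is through the upper bushing (z of rod_end in the frame of upper_bush below -0.02 m and horizontal distance between rod_end and upper_bush below 0.006 m and horizontal distance between rod_head and upper_bush below 0.012 m), for 0.1 s.
3. the shank's end is through the lower bushing too (z of rod_end in the frame of lower_bush below -0.02 m and horizontal distance between rod_end and lower_bush below 0.004 m), for 0.1 s.
At the end, for the whole second after the job is handed in: The gauge rod stands upright (within 0.06 rad) through both bushings, its shank's end 22 mm or more below the lower mouth and within 4 mm of the axis; the gripper still holds its head (over 3 N), it is at rest, and its foot presses on the specimen cap in the cell with 2 to 15 N (z of rod_end in the frame of lower_bush below -0.022 m and horizontal distance between rod_end and lower_bush below 0.004 m and z of rod_head in the frame of upper_bush above 0.015 m and horizontal distance between rod_head and upper_bush below 0.006 m and angle between the z axis of gauge_rod and the z axis of stand, either way round below 0.06 rad and contact force between gauge_rod and cell between 2 and 15 N and contact force between the fingers and gauge_rod above 3 N and linear speed of gauge_rod below 0.02 m/s); the arm keeps its last pose, push and grip.
It fails at once if the rod strikes or presses the specimen or the cell harder than 25 N (contact force between gauge_rod and cell above 25 N).
It fails at once if the black-headed rod is moved from its place in the rack (distance of spare_rod from where it was at the start of the episode above 0.02 m).
It fails at once if a sample, vial or tool standing about is shifted (distance of any of core_short, core_tall, vial_black, vial_white, timer, caliper from where it was at the start of the episode above 0.03 m).
It also fails if it takes over 51 s, if anything falls off the work surface, if the arm or the gripper's body presses on something with over 40 N, if the wrist force passes 120 N, or if a joint passes its speed limit or range.

## Working session

There is one attempt and no reset: what is moved stays moved. The work goes in short steps, Python scripts to look and compute and a shell command to move; the robot and the scene stay as the last step left them, time stands still between calls to the robot, and variables do not carry over. Pictures are saved under pics/ and viewed, at most 10 in all, crops included, and the job is handed in when it is done.

```bash
ls; mkdir -p pics; python3 - <<'E'
from bench import arm
import cv2
s=arm.read_state();print({k:s[k] for k in('clock','position','ee_rot','contact_force','gripper_width')})
for n in('scene','side','wrist'):
    d=arm.get_image(n);cv2.imwrite(f'pics/{n}0.png',d['image'][:,:,::-1])
    print(n,d['fx'],d['cx'],d['cy'],d['xyz'],d['rotation'])
E
```

```text
pics
{'clock': 0.0, 'position': array([ 236.1433857 , -578.0934973 ,  255.22763881]), 'ee_rot': array([-1.92605572e-01,  9.81275647e-01,  1.05877238e-03, -2.78259242e-04]), 'contact_force': array([-0.0353695 , -0.61083024, -0.11877923]), 'gripper_width': 85.68582391518717}
scene 517.5674900099735 282.15453522672277 207.90202339953592 [-811.54672879 -692.37934352 1453.26618148] [ 0.77025379 -0.45411362  0.22715203 -0.3858651 ]
side 409.5717222184806 274.8746525246696 205.58449888108743 [  512.26589437 -1226.47372075   853.56972308] [ 0.83596877 -0.005603    0.0133629  -0.54858569]
wrist 339.70610795486874 282.33585447074915 210.81227324582983 [ 161.08624906 -608.06173905  374.03997125] [0.55082707 0.8195205  0.13187422 0.08709124]
```

View pics/scene0.png

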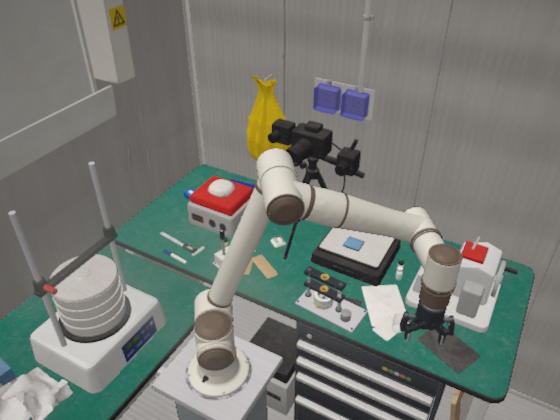

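View pics/side0.png

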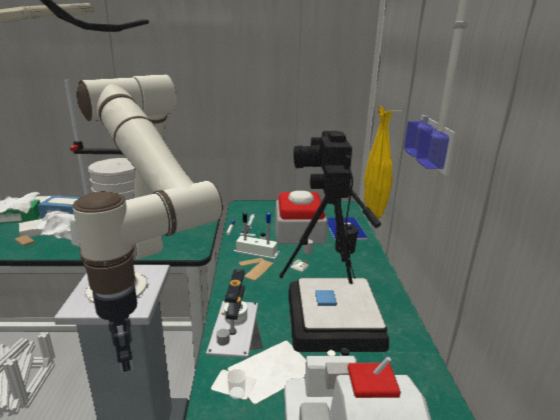

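View pics/wrist0.png

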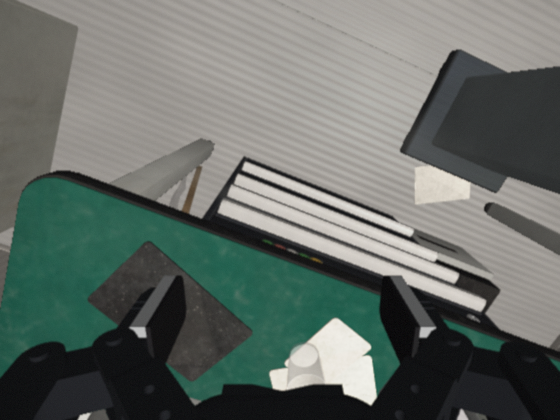

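Scene: arm in the middle. The bridge is at about (325,290), the rack at about (232,258) with the black head at (222,235), and the blue head is hidden behind the arm. Side: the rack is at (257,245), with the black head at (245,218) and the blue head at (268,217). The upper brass bushing is at about (237,284). The wrist view shows only the bench edge and the white vial.

```bash
cat > h.py <<'E'
import numpy as np,cv2
from scipy.spatial.transform import Rotation as R
def ray(d,u,v):
    r=R.from_quat(d['rotation']).apply([(u-d['cx'])/d['fx'],(v-d['cy'])/d['fy'],1]); return np.array(d['xyz']),r/np.linalg.norm(r)
def plane(d,u,v,z):
    o,r=ray(d,u,v); return o+r*(z-o[2])/r[2]
def proj(d,p):
    q=R.from_quat(d['rotation']).inv().apply(np.array(p)-d['xyz']); return np.array([d['cx']+d['fx']*q[0]/q[2],d['cy']+d['fy']*q[1]/q[2]])
def meet(rays):
    A=sum(np.eye(3)-np.outer(r,r) for o,r in rays);b=sum((np.eye(3)-np.outer(r,r))@o for o,r in rays)
    p=np.linalg.solve(A,b); return p,[np.linalg.norm((np.eye(3)-np.outer(r,r))@(p-o)) for o,r in rays]
def blobs(img,lo,hi,amin=8):
    m=cv2.inRange(cv2.cvtColor(img,cv2.COLOR_RGB2HSV),lo,hi)
    n,l,s,c=cv2.connectedComponentsWithStats(m)
    return [(s[i].tolist(),c[i].round(1).tolist()) for i in range(1,n) if s[i,4]>=amin]
E
python3 - <<'E'
from h import *
from bench import arm
S=arm.get_image('side');C=arm.get_image('scene')
for n,d in(('side',S),('scene',C)):
    print(n,'blue',blobs(d['image'],(100,120,50),(125,255,255)));print(n,'brass',blobs(d['image'],(12,90,80),(28,255,255)))
print('blue@side z171',plane(S,268,217,171),'black',plane(S,245,218,158),'bush',plane(S,237,284,144))
for u,v in((208,347),(246,351),(257,305)):print('base corner',plane(S,u,v,10))
i=S['image'][200:360,200:300];cv2.imwrite('pics/sidec.png',cv2.resize(i,None,fx=3.7,fy=3.7,interpolation=cv2.INTER_CUBIC)[:,:,::-1])
i=C['image'][220:330,200:370]
a=cv2.resize(i,None,fx=4.5,fy=4.5,interpolation=cv2.INTER_CUBIC);cv2.imwrite('pics/scenec.png',a[:,:,::-1])
E
```

```text
side blue [([405, 122, 35, 46, 817], [419.5, 143.9]), ([421, 124, 9, 3, 11], [425.5, 125.1]), ([437, 133, 9, 4, 14], [441.6, 134.1]), ([39, 205, 4, 6, 12], [40.8, 207.4]), ([61, 208, 8, 3, 15], [64.7, 209.3]), ([266, 212, 5, 11, 45], [268.0, 217.2]), ([343, 217, 24, 21, 177], [355.8, 226.3]), ([327, 218, 10, 21, 128], [332.1, 225.6]), ([231, 221, 4, 3, 10], [232.5, 222.0])]
side brass [([364, 106, 29, 113, 2128], [379.0, 167.8]), ([17, 236, 17, 9, 100], [24.4, 240.0]), ([240, 258, 32, 22, 304], [256.6, 267.6]), ([230, 279, 11, 7, 61], [234.9, 282.4]), ([237, 297, 4, 5, 17], [238.6, 299.1])]
scene blue [([231, 179, 24, 9, 64], [243.2, 182.6]), ([184, 188, 10, 12, 53], [187.0, 192.7]), ([164, 250, 6, 4, 13], [166.4, 251.2]), ([122, 341, 21, 20, 109], [131.0, 350.3])]
scene brass [([109, 5, 18, 26, 300], [117.5, 16.6]), ([247, 75, 44, 86, 1895], [263.4, 118.8]), ([320, 273, 10, 8, 54], [324.3, 276.5]), ([320, 285, 9, 7, 49], [323.7, 288.3]), ([382, 366, 6, 5, 21], [384.7, 368.2]), ([455, 389, 8, 9, 30], [458.6, 392.9]), ([452, 404, 6, 2, 8], [454.4, 404.4]), ([456, 404, 4, 6, 10], [457.8, 407.2]), ([451, 411, 9, 9, 26], [456.1, 415.4])]
blue@side z171 [531.3753703  234.02719738 171.        ] black [440.12255864 251.47548598 158.        ] bush [ 434.58950977 -185.88827878  144.        ]
base corner [ 355.94206234 -304.79135441   10.        ]
base corner [ 465.58001274 -321.39742848   10.        ]
base corner [ 493.45621806 -110.79400063   10.        ]
```

View pics/sidec.png

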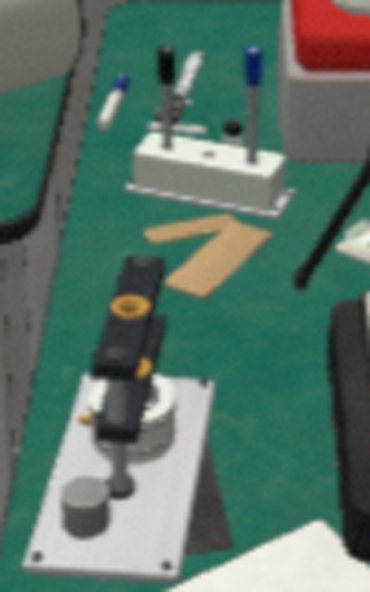

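The enlarged side view shows the rack with the black rod on the left (smaller x) and the blue rod on the right. The upper bushing ring is at crop (130,306), which is full-frame (235,282.5). The short core stands at the near end of the base plate, and the vial with the black cap is behind the rack.

```bash
cat >> h.py <<'E'
def tool(st,dw): return R.from_quat(st['ee_rot']).inv().apply(np.array(dw))
E
python3 - <<'E'
from h import *
from bench import arm
S=arm.get_image('side');C=arm.get_image('scene');W=arm.get_image('wrist');s=arm.read_state()
print('bush',meet([ray(S,234.9,282.4),ray(C,324.3,276.5)]))
print('lens',meet([ray(S,297,157),ray(C,302,152)]))
print('black head',meet([ray(S,245,213),ray(C,222,229)]))
T=R.from_quat(s['ee_rot']);o=tool(s,W['xyz']-s['position']);print('cam in tool',o,'axes',T.inv()*R.from_quat(W['rotation']).as_matrix() if 0 else (T.inv()*R.from_quat(W['rotation'])).as_matrix().round(3))
for h in(120,200):
  d=dict(W);d['xyz']=o;d['rotation']=(T.inv()*R.from_quat(W['rotation'])).as_quat()
  for v in(0,210,300,400):print('tool z',h,v,plane(d,282,v,h).round(0))
for n,d in(('side',S),):
    print('blue top/bot of head: z at axis guess', [plane(d,268,v,z) for v,z in((212,191),(223,151))])
E
```

```text
bush (array([ 428.7918769 , -177.66782349,  146.1135876 ]), [np.float64(1.8877057208912065), np.float64(1.887705720891176)])
lens (array([623.58413508,  21.76814938, 491.100479  ]), [np.float64(11.796022756718536), np.float64(11.79602275671863)])
black head (array([441.91765306, 269.78644537, 175.94365986]), [np.float64(4.649039221125381), np.float64(4.649039221125269)])
cam in tool [  80.83577465    0.94307289 -118.59042793] axes [[-0.    -0.95  -0.312]
 [ 1.    -0.     0.001]
 [-0.001 -0.312  0.95 ]]
tool z 120 0 [139.   1. 120.]
tool z 120 210 [  3.   1. 120.]
tool z 120 300 [-74.   1. 120.]
tool z 120 400 [-178.    1.  120.]
tool z 200 0 [158.   1. 200.]
tool z 200 210 [-23.   1. 200.]
tool z 200 300 [-125.    1.  200.]
tool z 200 400 [-264.    1.  200.]
blue top/bot of head: z at axis guess [array([531.21534803, 237.53942153, 191.        ]), array([531.45512724, 221.22077125, 151.        ])]
```

```bash
python3 -m pendant '[[-0.015,0.014,-0.005,0,0,0,0.085],[-0.032,0.029,-0.005,0,0,0,0.085],[-0.032,0.029,-0.005,0,0,0,0.085],[-0.032,0.029,-0.005,0,0,0,0.085],[-0.032,0.029,-0.005,0,0,0,0.085],[-0.032,0.029,-0.005,0,0,0,0.085],[-0.032,0.029,-0.005,0,0,0,0.085],[-0.032,0.029,-0.005,0,0,0,0.085],[-0.032,0.029,-0.005,0,0,0,0.085],[-0.032,0.029,-0.005,0,0,0,0.085],[-0.014,0.014,0,0,0,0,0.085],[0,0,0,0,0,0,0.085]]'
python3 - <<'E'
from h import *
from bench import arm
W=arm.get_image('wrist');s=arm.read_state();print(s['position'],s['ee_rot'])
print(blobs(W['image'],(12,90,80),(28,255,255),40),proj(W,(429,-178,144)),proj(W,(429,-178,84)))
cv2.imwrite('pics/w1.png',W['image'][:,:,::-1])
np.save('w1.npy',W,allow_pickle=True)
E
```

```text
clock: 1.6
position: [421.4, -189.2, 306.7]
ee_rot: [-0.195, 0.981, -0.0, 0.001]
contact_force: [-0.2, -0.3, -0.3]
gripper_width: 85.3
grasp_force: 0.0
[ 420.8290044  -190.22752195  306.51942242] [-1.93993710e-01  9.81002751e-01 -3.76174733e-05  2.04289481e-04]
[([302, 146, 9, 10, 53], [306.2, 150.9]), ([283, 178, 23, 15, 169], [295.4, 184.1]), ([274, 194, 37, 36, 974], [292.1, 211.5]), ([423, 255, 104, 83, 4059], [474.4, 295.2])] [289.71282186 210.22771939] [288.50630175 192.23522542]
```

View pics/w1.png

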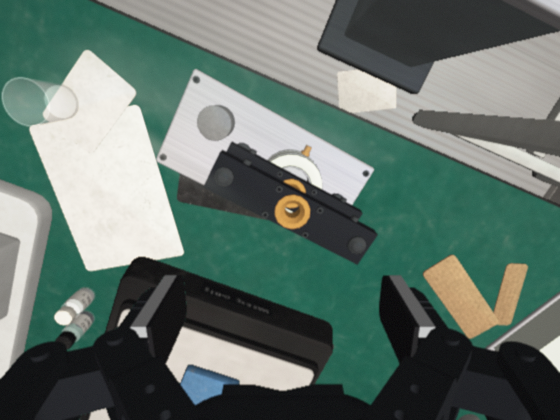

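The wrist view shows the upper bushing ring at about (292,211) and the lower one just above it at (295,184). The base plate with the short core (215,122) and the balance at the bottom are also in view.

```bash
python3 -m pendant '[[-0.0115,0.036,-0.003,0,0,0,0.085],[-0.0115,0.036,-0.003,0,0,0,0.085],[-0.0115,0.036,-0.003,0,0,0,0.085],[-0.0115,0.036,-0.003,0,0,0,0.085],[-0.0115,0.036,-0.003,0,0,0,0.085],[-0.032,0.027,0,0,0,0,0.085],[-0.032,0.027,0,0,0,0,0.085],[-0.032,0.027,0,0,0,0,0.085],[-0.032,0.027,0,0,0,0,0.085],[-0.032,0.027,0,0,0,0,0.085],[-0.032,0.028,0,0,0,0,0.085],[0,0,0,0,0,0,0.085]]'
python3 - <<'E'
from h import *
from bench import arm
W=arm.get_image('wrist');s=arm.read_state();print(s['position'],s['ee_rot'],s['joints'])
print(blobs(W['image'],(100,120,40),(125,255,255),30),proj(W,(531,232,171)))
for z in(191,171,151):print(z,proj(W,(531,234,z)))
cv2.imwrite('pics/w2.png',W['image'][:,:,::-1])
np.save('w2.npy',W,allow_pickle=True)
d=np.load('w1.npy',allow_pickle=True).item();print('bush z144',plane(d,292.1,211.5,144),'lower',plane(d,295.4,182,84))
E
```

```text
clock: 2.85
position: [523.9, 223.1, 319.3]
ee_rot: [-0.193, 0.981, -0.0, -0.001]
contact_force: [-0.9, -0.8, -0.6]
gripper_width: 85.1
grasp_force: 0.0
[522.78412523 221.27341342 319.63924524] [-1.92825441e-01  9.81232089e-01 -6.26365183e-04 -1.24264478e-03] [ 6.85712441e-01  2.50143775e-01 -2.73964301e-02 -7.16546138e-05
 -1.29603843e+00 -1.86840722e+00]
[([528, 126, 32, 27, 432], [546.1, 140.3]), ([286, 204, 24, 34, 529], [297.3, 219.7])] [287.81001887 214.61431602]
191 [290.58949734 223.83048676]
171 [290.0327057  215.47882532]
151 [289.54618535 208.18120635]
bush z144 [ 429.28136275 -175.62109412  144.        ] lower [ 416.24386291 -175.66138554   84.        ]
```

View pics/w2.png

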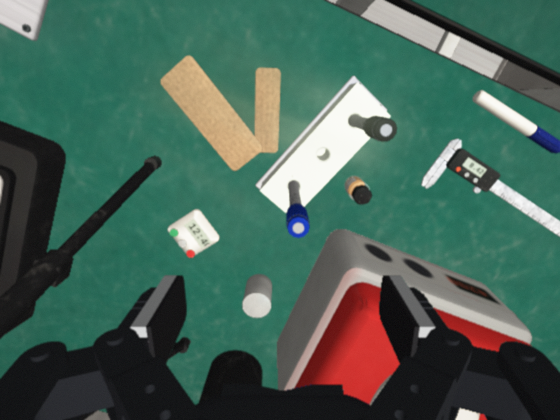

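The blue head's silver top is at about (298,229), the black head is at (388,130), and the empty hole is at (323,153). A red-topped box stands close to the blue rod, with its corner at about (345,233). I need its height before choosing the closing line.

```bash
python3 - <<'E'
from h import *
from bench import arm
S=arm.get_image('side')
W=np.load('w2.npy',allow_pickle=True).item();s=arm.read_state()
hs=blobs(S['image'],(100,120,50),(125,255,255))
print('head mid',meet([ray(S,268.0,217.2),ray(W,297.3,217)]))
t=meet([ray(S,268.3,212),ray(W,298,229)]);print('top',t)
print('box corner',meet([ray(S,280.5,218),ray(W,352,284)]),meet([ray(S,277,220),ray(W,343,234)]))
for u,v in((343,234),(352,284)):print('box z',[plane(W,u,v,z).round(0) for z in(60,120,160,200)])
print('head top z191',plane(W,298,229,191),'black top z176',plane(W,389,130,176),'mid hole z56',plane(W,323,153,56))
print('foot z56 entry',plane(W,294,184,56),plane(W,353,120,56))
h,w=W['image'].shape[:2];i=W['image'][90:250,250:420];cv2.imwrite('pics/w2c.png',cv2.resize(i,None,fx=3.7,fy=3.7,interpolation=cv2.INTER_CUBIC)[:,:,::-1])
E
```

```text
head mid (array([531.33839583, 240.85776173, 166.88216534]), [np.float64(0.14322150666424394), np.float64(0.14322150666431824)])
top (array([532.83097618, 241.19416501, 189.52290011]), [np.float64(0.41939544582640403), np.float64(0.41939544582649435)])
box corner (array([587.68972221, 329.34075716, 123.72535327]), [np.float64(2.9679301249470753), np.float64(2.9679301249470313)]) (array([557.55390753, 301.19761495, 121.26606047]), [np.float64(12.839500067442494), np.float64(12.839500067442641)])
box z [array([563., 319.,  60.]), array([545., 299., 120.]), array([533., 285., 160.]), array([521., 272., 200.])]
box z [array([620., 358.,  60.]), array([593., 332., 120.]), array([575., 315., 160.]), array([556., 297., 200.])]
head top z191 [532.76795127 240.99716146 191.        ] black top z176 [438.42833607 275.96763736 176.        ] mid hole z56 [484.04176908 257.110722    56.        ]
foot z56 entry [529.20217909 240.89759639  56.        ] [439.04814944 272.51597034  56.        ]
```

View pics/w2c.png

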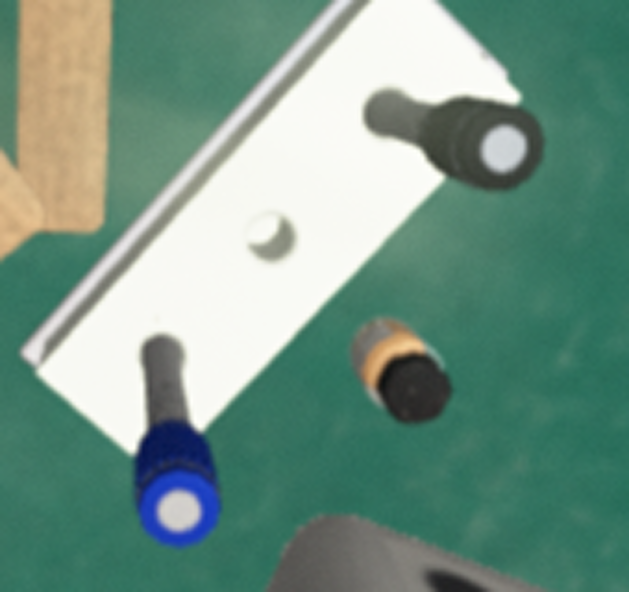

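The rod is nearly vertical: its top is at (532.8,241,190) and it enters the rack at about (529,241). The box is about 123 mm high, which is below the fingertips at the grasp height. I'll centre over the head and descend partway.

```bash
python3 -m pendant '[[-0.0155,0.014,0,0,0,0,0.06],[0,0,0.02,0,0,0,0.06],[0,0,0.03,0,0,0,0.06],[0,0,0.03,0,0,0,0.06],[0,0,0,0,0,0,0.06],[0,0,0,0,0,0,0.06]]'
python3 - <<'E'
from h import *
from bench import arm
W=arm.get_image('wrist');s=arm.read_state();print(s['position'],s['gripper_width'],s['ee_rot'])
im=W['image'];b=blobs(im,(100,120,40),(125,255,255),30);print(b)
x,y,w,h,a=max(b,key=lambda q:q[0][4])[0]
g=cv2.inRange(cv2.cvtColor(im[y:y+h,x:x+w],cv2.COLOR_RGB2HSV),(0,0,130),(180,80,255));m=cv2.moments(g)
u,v=x+m['m10']/m['m00'],y+m['m01']/m['m00'];print('top px',u,v,plane(W,u,v,191))
W2=np.load('w2.npy',allow_pickle=True).item()
t=meet([ray(W,u,v),ray(W2,298.3,227.8)]);print(t, 'in tool', tool(s,t[0]-s['position']))
E
```

```text
clock: 3.55
position: [531.2, 238.2, 242.3]
ee_rot: [-0.192, 0.981, -0.0, 0.0]
contact_force: [0.8, 0.6, -0.1]
gripper_width: 60.1
grasp_force: 0.0
[531.71685282 238.89278178 243.37315149] 59.899457494209656 [-1.92349392e-01  9.81325350e-01  2.30596203e-04  1.48842732e-03]
[([269, 219, 32, 50, 1092], [284.3, 242.3])]
top px 283.0921052631579 248.51315789473685 [527.70730302 238.30361113 191.        ]
(array([543.49091367, 246.19950963, 154.72871091]), [np.float64(1.5805048858833155), np.float64(1.58050488588333)]) in tool [-13.39434303   2.33180424  88.68487971]
```

```bash
python3 - <<'E'
from h import *
from bench import arm
W=arm.get_image('wrist');s=arm.read_state()
im=W['image'];m=cv2.inRange(cv2.cvtColor(im,cv2.COLOR_RGB2HSV),(100,120,40),(125,255,255))
cs,hi=cv2.findContours(m[:, :],cv2.RETR_CCOMP,cv2.CHAIN_APPROX_NONE)
W2=np.load('w2.npy',allow_pickle=True).item()
for c,h in zip(cs,hi[0]):
    if h[3]>=0 and cv2.contourArea(c)>15:
        (u,v),r=cv2.minEnclosingCircle(c);print('hole',u,v,r,plane(W,u,v,191))
        t=meet([ray(W,u,v),ray(W2,298.3,227.8)]);print(t,'in tool',tool(s,plane(W,u,v,191)-s['position']))
E
```

```text
hole 283.5 253.0 9.013978004455566 [531.18474484 240.45576219 191.        ]
(array([533.38326614, 241.56329056, 186.06967738]), [np.float64(0.2000156771879048), np.float64(0.20001567718787325)]) in tool [ 0.39782775  1.27712334 52.75658835]
```

The head lies on the tool axis to within about 1 mm. Descend 65 mm, then close.

```bash
python3 -m pendant '[[0,0.001,0.025,0,0,0,0.06],[0,0,0.025,0,0,0,0.06],[0,0,0.015,0,0,0,0.06],[0,0,0,0,0,0,0.06],[0,0,0,0,0,0,0.01],[0,0,0,0,0,0,0.01],[0,0,0,0,0,0,0.01],[0,0,0,0,0,0,0.01],[0,0,0,0,0,0,0.01],[0,0,0,0,0,0,0.01]]'
```

```text
clock: 4.65
position: [531.0, 240.6, 177.1]
ee_rot: [-0.193, 0.981, 0.0, 0.001]
contact_force: [1.1, -0.7, 2.8]
gripper_width: 16.3
grasp_force: 58.4
```

```bash
python3 -m pendant '[[0,0,-0.006,0,0,0,0.01],[0,0,-0.012,0,0,0,0.01],[0,0,-0.018,0,0,0,0.01],[0,0,-0.018,0,0,0,0.01],[0,0,-0.018,0,0,0,0.01],[0,0,-0.018,0,0,0,0.01],[0,0,-0.018,0,0,0,0.01],[0,0,-0.018,0,0,0,0.01],[0,0,-0.018,0,0,0,0.01],[0,0,-0.014,0,0,0,0.01],[0,0,-0.006,0,0,0,0.01],[0,0,0,0,0,0,0.01]]'
python3 - <<'E'
from h import *
from bench import arm
W=arm.get_image('wrist');S=arm.get_image('side');s=arm.read_state();print(s['position'],s['gripper_width'],s['contact_force'],s['grasp_force'])
cv2.imwrite('pics/w3.png',W['image'][:,:,::-1])
i=S['image'][150:260,220:320];cv2.imwrite('pics/s3.png',cv2.resize(i,None,fx=5,fy=5)[:,:,::-1])
for z in(30,161,151):
  print(z,proj(W,s['position']+R.from_quat(s['ee_rot']).apply([0,0,z])))
np.save('w3.npy',W,allow_pickle=True)
E
```

```text
clock: 5.85
position: [530.3, 240.6, 341.1]
ee_rot: [-0.193, 0.981, 0.0, 0.0]
contact_force: [-0.3, 0.5, -1.3]
gripper_width: 16.7
grasp_force: 58.6
[529.92615857 240.32097047 339.4201629 ] 16.07714249377025 [ 0.12348061 -0.194623   -2.22777271] 58.57222616672516
30 [280.08273066 270.13575653]
161 [280.86532092 196.94399135]
151 [280.82983964 200.26237887]
```

View pics/w3.png

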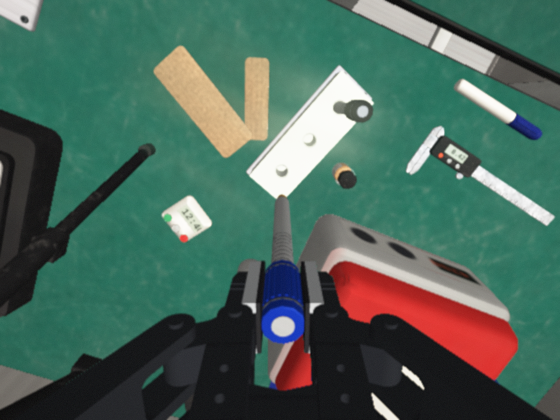

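The rod is held straight. Its tip is at about (282,197), against (281,197) predicted. Now travel on the near-side path to the bridge.

```bash
python3 -m pendant '[[0.010,-0.007,0,0,0,0,0.01],[0.022,-0.015,0,0,0,0,0.01],[0.025,-0.017,0,0,0,0,0.01],[0.025,-0.017,0,0,0,0,0.01],[0.025,-0.017,0,0,0,0,0.01],[0.025,-0.017,0,0,0,0,0.01],[0.025,-0.017,0,0,0,0,0.01],[0.022,-0.015,0,0,0,0,0.01]]'
python3 -m pendant '[[0.009,-0.026,0,0,0,0,0.01],[0.009,-0.028,0,0,0,0,0.01],[0.009,-0.028,0,0,0,0,0.01],[0.009,-0.028,0,0,0,0,0.01],[0.009,-0.028,0,0,0,0,0.01],[0.009,-0.028,0,0,0,0,0.01],[0.009,-0.028,0,0,0,0,0.01],[0.006,-0.020,0,0,0,0,0.01],[0.003,-0.01,0,0,0,0,0.01],[0,0,0,0,0,0,0.01],[0,0,0,0,0,0,0.01]]'
python3 - <<'E'
from h import *
from bench import arm
W=arm.get_image('wrist');s=arm.read_state();print(s['clock'],s['position'],s['ee_rot'],s['contact_force'])
cv2.imwrite('pics/w4.png',W['image'][:,:,::-1]);np.save('w4.npy',W,allow_pickle=True)
i=W['image'][120:270,200:370];cv2.imwrite('pics/w4c.png',cv2.resize(i,None,fx=4,fy=4,interpolation=cv2.INTER_CUBIC)[:,:,::-1])
print(blobs(W['image'],(12,90,80),(28,255,255),40),proj(W,(429.3,-175.6,144)))
p=s['position']+R.from_quat(s['ee_rot']).apply([0,0,161]);print(p,proj(W,p))
E
```

```text
clock: 6.75
position: [408.9, 58.0, 339.6]
ee_rot: [-0.193, 0.981, -0.0, -0.001]
contact_force: [-0.7, 0.5, -2.7]
gripper_width: 16.1
grasp_force: 58.6
clock: 7.85
position: [428.4, -174.5, 340.0]
ee_rot: [-0.193, 0.981, 0.0, -0.0]
contact_force: [1.0, 0.4, -1.8]
gripper_width: 16.4
grasp_force: 58.7
7.9 [ 428.55457262 -174.20171588  340.11997673] [-1.92937959e-01  9.81210917e-01  2.07799041e-04 -1.91052762e-04] [-0.56479538  0.1025411  -1.62727603]
[([292, 133, 8, 9, 41], [295.5, 137.3]), ([275, 161, 19, 13, 113], [284.8, 166.2]), ([263, 173, 34, 31, 776], [279.2, 187.1]), ([409, 238, 97, 79, 3689], [457.1, 275.9])] [279.5844229  188.86536101]
[ 428.48129979 -174.14793114  179.12000239] [281.25110653 198.89190429]
```

View pics/w4c.png

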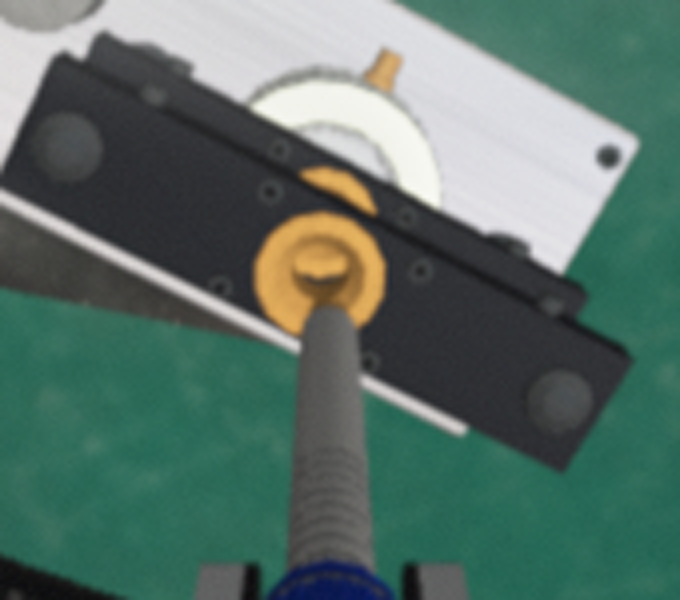

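The foot hangs just in front of the upper bushing. The ring centre is at about (280,188), which is (430,-176) at z=144. The shank end is at about (282,198). Correct sideways by about 2.5 mm and come down to just above the mouth.

```bash
python3 -m pendant '[[-0.0007,-0.0025,0.005,0,0,0,0.01],[0,0,0.01,0,0,0,0.01],[0,0,0.008,0,0,0,0.01],[0,0,0.003,0,0,0,0.01],[0,0,0,0,0,0,0.01],[0,0,0,0,0,0,0.01]]'
python3 - <<'E'
from h import *
from bench import arm
W=arm.get_image('wrist');S=arm.get_image('side');P=[arm.read_state()['position']];s=arm.read_state();print(s['clock'],s['position'],s['contact_force'])
i=W['image'][140:240,220:340];a=cv2.resize(i,(600,500),interpolation=cv2.INTER_CUBIC)
i=S['image'][215:315,215:255];b=cv2.resize(i,(200,500),interpolation=cv2.INTER_CUBIC)
cv2.imwrite('pics/w5c.png',np.hstack([a,b])[:,:,::-1])
print(blobs(W['image'],(12,90,80),(28,255,255),40),proj(W,(429.8,-175.8,144)),proj(S,(429.8,-175.8,144)))
for z in(161,151):
  p=s['position']+R.from_quat(s['ee_rot']).apply([0,0,z]);print(p,proj(W,p),proj(S,p))
E
```

```text
clock: 8.5
position: [430.7, -176.8, 314.4]
ee_rot: [-0.193, 0.981, -0.0, 0.0]
contact_force: [-0.9, -0.4, -1.8]
gripper_width: 16.5
grasp_force: 58.7
8.6 [ 430.77945872 -176.8523225   314.67001114] [ 0.67231373 -0.06634913 -1.18416069]
[([295, 134, 9, 10, 45], [299.2, 138.5]), ([277, 164, 21, 14, 138], [288.0, 169.7]), ([265, 177, 37, 34, 808], [283.1, 192.0]), ([417, 244, 103, 83, 4056], [468.3, 283.8])] [282.60130528 195.07021412] [235.62081681 282.09409214]
[ 430.90370188 -176.88455025  153.6700623 ] [280.95193709 198.78950534] [235.89361048 279.60249887]
[ 430.89598491 -176.88254853  163.67005912] [280.91440047 202.14727496] [235.81922702 276.79737015]
```

View pics/w5c.png

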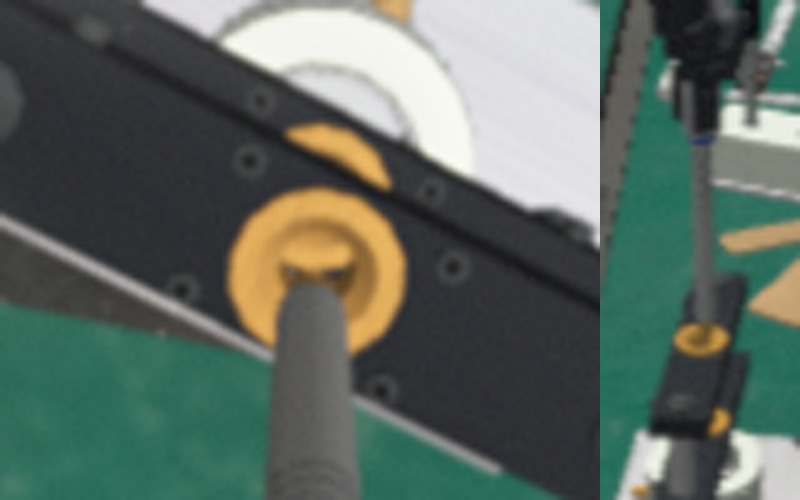

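Ring centre is at about (283.4,194.4) and the shank end at about (282.4,~198), so the tip needs about 1 mm along tool +y. The side view shows the shank in line with the ring. Now enter the bore slowly.

```bash
python3 -m pendant '[[0,0.0008,0.003,0,0,0,0.01],[0,0,0.004,0,0,0,0.01],[0,0,0.004,0,0,0,0.01],[0,0,0.004,0,0,0,0.01],[0,0,0.004,0,0,0,0.01],[0,0,0,0,0,0,0.01]]'
python3 -m pendant '[[0,0,0.003,0,0,0,0.01],[0,0,0.003,0,0,0,0.01],[0,0,0,0,0,0,0.01]]'
```

```text
clock: 9.2
position: [429.7, -176.1, 294.5]
ee_rot: [-0.193, 0.981, 0.0, -0.001]
contact_force: [-0.7, -0.5, -2.2]
gripper_width: 16.1
grasp_force: 58.8
clock: 9.5
position: [429.9, -176.1, 288.7]
ee_rot: [-0.193, 0.981, 0.0, -0.001]
contact_force: [-0.8, 0.3, -3.0]
gripper_width: 16.5
grasp_force: 58.8
```

```bash
python3 -m pendant '[[0,0,0.003,0,0,0,0.01],[0,0,0.003,0,0,0,0.01],[0,0,0.003,0,0,0,0.01],[0,0,0,0,0,0,0.01]]'
python3 -m pendant '[[0,0,0.004,0,0,0,0.01],[0,0,0.004,0,0,0,0.01],[0,0,0.004,0,0,0,0.01],[0,0,0.004,0,0,0,0.01],[0,0,0,0,0,0,0.01]]'
python3 - <<'E'
from h import *
from bench import arm
for _ in range(4):
  W=arm.get_image('wrist');s=arm.read_state();print(s['position'].round(1),s['contact_force'].round(2),s['wrist_torque'].round(2))
E
```

```text
clock: 9.9
position: [430.0, -176.0, 279.7]
ee_rot: [-0.193, 0.981, 0.0, -0.001]
contact_force: [-0.7, -1.5, -2.6]
gripper_width: 16.4
grasp_force: 58.8
clock: 10.4
position: [429.9, -176.0, 263.4]
ee_rot: [-0.193, 0.981, 0.0, -0.001]
contact_force: [-1.6, -2.4, -1.7]
gripper_width: 16.8
grasp_force: 58.7
[ 429.9 -176.   263.6] [-1.77 -1.59 -3.19] [-0.39  0.6  -0.01]
[ 430.  -176.   263.8] [-1.13 -1.02 -2.15] [-0.42  0.64 -0.03]
[ 430.  -176.   263.9] [-1.51 -0.41 -2.26] [-0.33  0.66 -0.02]
[ 430. -176.  264.] [-1.95 -0.59 -2.48] [-0.35  0.66  0.02]
```

```bash
python3 -m pendant '[[0.0006,-0.0002,0,0,0,0,0.01],[0,0,0.004,0,0,0,0.01],[0,0,0.004,0,0,0,0.01],[0,0,0.004,0,0,0,0.01],[0,0,0,0,0,0,0.01]]'
python3 -m pendant '[[0,0,0.003,0,0,0,0.01],[0,0,0.003,0,0,0,0.01],[0,0,0,0,0,0,0.01]]'
python3 - <<'E'
from h import *
from bench import arm
for _ in range(3):
  W=arm.get_image('wrist');s=arm.read_state();print(s['position'].round(1),s['contact_force'].round(2),s['wrist_torque'].round(2))
E
```

```text
clock: 11.1
position: [429.7, -176.4, 251.6]
ee_rot: [-0.193, 0.981, 0.0, -0.0]
contact_force: [-1.1, -0.4, -3.2]
gripper_width: 16.4
grasp_force: 58.8
clock: 11.4
position: [429.7, -176.5, 245.8]
ee_rot: [-0.193, 0.981, 0.0, -0.0]
contact_force: [-1.4, -1.3, -2.7]
gripper_width: 16.3
grasp_force: 58.8
[ 429.7 -176.4  245.9] [-1.59 -0.27 -3.24] [-0.34  0.63 -0.02]
[ 429.7 -176.4  246. ] [-1.39 -1.03 -3.21] [-0.33  0.61 -0.05]
[ 429.7 -176.4  246. ] [-1.29 -1.2  -2.92] [-0.32  0.62  0.01]
```

```bash
python3 -m pendant '[[0.0003,-0.0002,0.002,0,0,0,0.01],[0,0,0.002,0,0,0,0.01],[0,0,0.002,0,0,0,0.01],[0,0,0.002,0,0,0,0.01],[0,0,0,0,0,0,0.01]]'
python3 -m pendant '[[0,0,0.002,0,0,0,0.01],[0,0,0.002,0,0,0,0.01],[0,0,0.002,0,0,0,0.01],[0,0,0,0,0,0,0.01]]'
python3 -m pendant '[[0,0,0.002,0,0,0,0.01],[0,0,0.002,0,0,0,0.01],[0,0,0.002,0,0,0,0.01],[0,0,0,0,0,0,0.01]]'
```

```text
clock: 12.05
position: [429.5, -176.7, 237.9]
ee_rot: [-0.193, 0.981, 0.0, -0.0]
contact_force: [-1.6, -0.6, -3.7]
gripper_width: 16.4
grasp_force: 58.8
clock: 12.45
position: [429.5, -176.8, 231.9]
ee_rot: [-0.193, 0.981, 0.0, -0.0]
contact_force: [-1.3, -1.4, -2.2]
gripper_width: 16.3
grasp_force: 58.8
clock: 12.85
position: [429.5, -176.8, 225.9]
ee_rot: [-0.193, 0.981, 0.0, -0.0]
contact_force: [-1.6, -1.2, -2.5]
gripper_width: 16.1
grasp_force: 58.8
```

```bash
python3 -m pendant '[[0,0,0.002,0,0,0,0.01],[0,0,0.003,0,0,0,0.01],[0,0,0.003,0,0,0,0.01],[0,0,0.003,0,0,0,0.01],[0,0,0.003,0,0,0,0.01],[0,0,0.002,0,0,0,0.01],[0,0,0,0,0,0,0.01]]'
python3 - <<'E'
from h import *
from bench import arm
f=[]
for _ in range(8):
  W=arm.get_image('wrist');s=arm.read_state();f.append(s['contact_force'])
print(s['clock'],s['position'].round(1),np.mean(f,0).round(2),np.std(f,0).round(2),s['wrist_torque'].round(2))
E
```

```text
clock: 13.55
position: [429.4, -176.8, 209.8]
ee_rot: [-0.193, 0.981, 0.0, -0.0]
contact_force: [-2.5, -1.3, -2.5]
gripper_width: 16.3
grasp_force: 58.7
13.95 [ 429.4 -176.7  210.2] [-2.07 -0.85 -2.97] [0.41 0.46 0.31] [-0.37  0.81  0.04]
```

```bash
python3 -m pendant '[[0.0004,0,0.001,0,0,0,0.01],[0,0,0.001,0,0,0,0.01],[0,0,0.001,0,0,0,0.01],[0,0,0.001,0,0,0,0.01],[0,0,0,0,0,0,0.01]]'
python3 -m pendant '[[0,0,0.001,0,0,0,0.01],[0,0,0.001,0,0,0,0.01],[0,0,0.001,0,0,0,0.01],[0,0,0,0,0,0,0.01]]'
```

```text
clock: 14.45
position: [429.3, -176.9, 206.3]
ee_rot: [-0.193, 0.981, -0.0, 0.0]
contact_force: [-1.5, -0.3, -0.5]
gripper_width: 16.1
grasp_force: 58.7
clock: 14.85
position: [429.3, -177.0, 203.6]
ee_rot: [-0.193, 0.981, -0.0, 0.0]
contact_force: [-3.1, -1.3, 1.8]
gripper_width: 16.6
grasp_force: 59.3
```

```bash
python3 -m pendant '[[0,0,0.001,0,0,0,0.01],[0,0,0.001,0,0,0,0.01],[0,0,0.001,0,0,0,0.01],[0,0,0,0,0,0,0.01]]'
```

```text
clock: 15.25
position: [429.4, -177.1, 200.9]
ee_rot: [-0.193, 0.981, -0.0, 0.0]
contact_force: [-3.3, -0.2, 6.7]
gripper_width: 16.8
grasp_force: 59.6
```

```bash
cat > rd.py <<'E'
from h import *
from bench import arm
f=[];q=[];t=[]
for _ in range(8):
  W=arm.get_image('wrist');s=arm.read_state();f.append(s['contact_force']);q.append(s['position']);t.append(s['wrist_torque'])
print(s['clock'],np.mean(q,0).round(2),s['ee_rot'].round(4),np.mean(f,0).round(2),np.std(f,0).round(2),np.mean(t,0).round(2))
m=cv2.inRange(cv2.cvtColor(W['image'],cv2.COLOR_RGB2HSV),(100,120,40),(125,255,255));x,y,w,h=cv2.boundingRect(m);print('head box',x,y,w,h)
E
python3 rd.py; python3 - <<'E'
import cv2,numpy as np
W=np.load('w4.npy',allow_pickle=True).item()
m=cv2.inRange(cv2.cvtColor(W['image'],cv2.COLOR_RGB2HSV),(100,120,40),(125,255,255))[:,230:340];print(cv2.boundingRect(m))
E
```

```text
15.65 [ 429.34 -177.04  200.89] [-1.928e-01  9.812e-01 -2.000e-04  2.000e-04] [-3.92 -0.64  5.6 ] [0.3  0.69 0.42] [ 0.03  1.32 -0.01]
head box 261 260 44 84
(31, 260, 44, 84)
```

Contact is felt and the rod has not slipped in the grip (the head box is unchanged). Now relieve the sideways force and check the foot's spring rate.

```bash
python3 -m pendant '[[0.0008,0,0,0,0,0,0.01],[0,0,0,0,0,0,0.01],[0,0,0,0,0,0,0.01]]' >/dev/null; python3 rd.py; python3 -m pendant '[[0,0,-0.001,0,0,0,0.01],[0,0,-0.001,0,0,0,0.01],[0,0,0,0,0,0,0.01],[0,0,0,0,0,0,0.01]]'>/dev/null; python3 rd.py
```

```text
16.35 [ 429.04 -177.23  200.55] [-1.927e-01  9.813e-01 -2.000e-04  5.000e-04] [-1.44  0.29  4.34] [0.63 0.55 0.32] [0.23 0.45 0.01]
head box 261 260 44 85
17.15 [ 428.57 -177.26  202.31] [-1.927e-01  9.813e-01 -1.000e-04  1.000e-04] [-0.18 -0.29  2.57] [0.31 0.42 0.3 ] [-0.14 -0.01  0.  ]
head box 261 260 44 85
```

```bash
python3 -m pendant '[[0,0,0.001,0,0,0,0.01],[0,0,0,0,0,0,0.01],[0,0,0,0,0,0,0.01],[0,0,0,0,0,0,0.01],[0,0,0,0,0,0,0.01]]'; python3 rd.py
```

```text
clock: 17.65
position: [428.5, -177.2, 201.4]
ee_rot: [-0.193, 0.981, -0.0, 0.0]
contact_force: [-0.5, -0.5, 4.4]
gripper_width: 16.6
grasp_force: 59.3
18.05 [ 428.51 -177.24  201.35] [-0.1927  0.9813 -0.      0.    ] [-0.21 -0.15  3.51] [0.28 0.56 0.41] [-0.14 -0.03 -0.  ]
head box 261 260 44 85
```

The force rises about 1 N/mm, which matches the foot spring. The push on the cap is about 5 to 6 N, the sideways force is about zero, and the grip is firm.

```bash
python3 -c "
from bench import arm
print(arm.job_done())"
```

```text
the job is handed in; nothing more can be done
None
```

The job is handed in (no verdict was returned): the gauge rod is through both bushings, gripped at its head, with its foot pressing on the specimen cap at an estimated 5–6 N.

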